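Tap the paint-pot lids shut, light to dark

TASK

The painting session is over: with the fingertips, lightly tap the flip lids of the paint pots fully shut, first the yellow, then the red, then the blue, so that no dark paint is carried to a lighter pot. Leave the green pot as it is, half open, since it is still in use. Do not pick up, shove or tip the pots, and leave the orange paint bottle and the white cup alone.

Things in the scene. Friction and masses are not known exactly. Their poses are not given: they have to be found in the camera images.
- yellow_pot: Loose square white plastic pot, 64 x 64 mm, 51 mm tall to the top of its soft black rim (55 mm to the top of its shut yellow lid), about 0.4 kg, a yellow paint block inside. Origin: centre of its underside; z up; its -x side is the front. The lid's hinge line is along y, 34 mm on the +x side of the centre, 51 mm above the underside.
- yellow_lid (a joint): Flip lid of the yellow pot. 0 rad = fully shut, grows as it opens (stop at 1.2); starts half open, 0.5 to 0.85; stays where it is left. About 1 N straight down over the pot's middle swings it shut; once shut, lid and rim together sink softly up to 6 mm (1.5 N per mm, then a hard stop) and rise again when let go.
- yellow_edge (a point): Middle of the front edge of the yellow lid (66 x 66 x 4 mm, yellow on both faces), on its upper, outer face, 66 mm from the hinge line. A 22 mm wide thumb tab sticks out 8 mm further.
- red_pot: Loose square white plastic pot, 64 x 64 mm, 51 mm tall to the top of its soft black rim (55 mm to the top of its shut red lid), about 0.4 kg, a red paint block inside. Origin: centre of its underside; z up; its -x side is the front. The lid's hinge line is along y, 34 mm on the +x side of the centre, 51 mm above the underside.
- red_lid (a joint): Flip lid of the red pot. 0 rad = fully shut, grows as it opens (stop at 1.2); starts half open, 0.5 to 0.85; stays where it is left. About 1 N straight down over the pot's middle swings it shut; once shut, lid and rim together sink softly up to 6 mm (1.5 N per mm, then a hard stop) and rise again when let go.
- red_edge (a point): Middle of the front edge of the red lid (66 x 66 x 4 mm, red on both faces), on its upper, outer face, 66 mm from the hinge line. A 22 mm wide thumb tab sticks out 8 mm further.
- blue_pot: Loose square white plastic pot, 64 x 64 mm, 51 mm tall to the top of its soft black rim (55 mm to the top of its shut blue lid), about 0.4 kg, a blue paint block inside. Origin: centre of its underside; z up; its -x side is the front. The lid's hinge line is along y, 34 mm on the +x side of the centre, 51 mm above the underside.
- blue_lid (a joint): Flip lid of the blue pot. 0 rad = fully shut, grows as it opens (stop at 1.2); starts half open, 0.5 to 0.85; stays where it is left. About 1 N straight down over the pot's middle swings it shut; once shut, lid and rim together sink softly up to 6 mm (1.5 N per mm, then a hard stop) and rise again when let go.
- blue_edge (a point): Middle of the front edge of the blue lid (66 x 66 x 4 mm, blue on both faces), on its upper, outer face, 66 mm from the hinge line. A 22 mm wide thumb tab sticks out 8 mm further.
- green_pot: Loose square white plastic pot, 64 x 64 mm, 51 mm tall to the top of its soft black rim (55 mm to the top of its shut green lid), about 0.4 kg, a green paint block inside. Origin: centre of its underside; z up; its -x side is the front. The lid's hinge line is along y, 34 mm on the +x side of the centre, 51 mm above the underside.
- green_lid (a joint): Flip lid of the green pot. 0 rad = fully shut, grows as it opens (stop at 1.2); starts half open, 0.5 to 0.85; stays where it is left. About 1 N straight down over the pot's middle swings it shut; once shut, lid and rim together sink softly up to 6 mm (1.5 N per mm, then a hard stop) and rise again when let go.
- green_edge (a point): Middle of the front edge of the green lid (66 x 66 x 4 mm, green on both faces), on its upper, outer face, 66 mm from the hinge line. A 22 mm wide thumb tab sticks out 8 mm further.
- paint_bottle: Bystander: loose upright orange paint bottle with a black cap, 38 mm across, 100 mm tall. Origin: centre of its underside.
- water_cup: Bystander: loose white cup, 68 mm across the rim, 85 mm tall. Origin: centre of its underside.
Not all that is in view belongs to the job. Leave any purple look-alike of the blue_pot alone. What is shaped like the red_pot but purple is not meant.

How it is judged (in metres and radians):
On the way, in this order (a step that is already met when the one before it is completed fails the run):
1. the yellow lid is shut (below 0.08 rad) (value of joint yellow_lid below 0.08 rad), for 0.2 s.
2. the red lid is shut (below 0.08 rad) (value of joint red_lid below 0.08 rad), for 0.2 s.
3. the blue lid is shut (below 0.08 rad) (value of joint blue_lid below 0.08 rad), for 0.2 s.
At the end, for the whole second after the job is handed in: The yellow, red and blue lids are shut (each below 0.08 rad), the green lid's edge is within 15 mm of where it started, and all pots, the bottle and the cup stand upright (within 0.1 rad), at rest and within 25 mm of where they started (value of joint each of yellow_lid, red_lid, blue_lid below 0.08 rad and distance of green_edge from where it was at the start of the episode below 0.015 m and distance of each of yellow_pot, red_pot, blue_pot, green_pot, paint_bottle, water_cup from where it was at the start of the episode below 0.025 m and angle between each of yellow_pot, red_pot, blue_pot, green_pot, paint_bottle, water_cup's own z axis and vertical below 0.1 rad and linear speed of each of yellow_pot, red_pot, blue_pot, green_pot below 0.02 m/s); the robot touches nothing.
It fails at once if a pot is lifted more than 12 mm, shoved more than 25 mm or tipped more than 0.25 rad (height (world z) of any of yellow_pot, red_pot, blue_pot, green_pot above 0.012 m or distance of any of yellow_pot, red_pot, blue_pot, green_pot from where it was at the start of the episode above 0.025 m or angle between any of yellow_pot, red_pot, blue_pot, green_pot's own z axis and vertical above 0.25 rad).
It fails at once if a pot or its lid is struck or pressed with more than 20 N (contact force between any of the fingers, the arm and yellow_pot above 20 N or contact force between any of the fingers, the arm and red_pot above 20 N or contact force between any of the fingers, the arm and blue_pot above 20 N or contact force between any of the fingers, the arm and green_pot above 20 N).
It fails at once if the green lid is moved more than 15 mm (distance of green_edge from where it was at the start of the episode above 0.015 m).
It fails at once if the bottle or the cup is moved more than 25 mm, lifted or tipped (distance of any of paint_bottle, water_cup from where it was at the start of the episode above 0.025 m or angle between any of paint_bottle, water_cup's own z axis and vertical above 0.25 rad).
It fails at once if the red lid is pressed before the yellow is shut, or the blue before both are shut ((contact force between the fingers and red_pot above 1 N and value of joint yellow_lid above 0.15 rad) or (contact force between the fingers and blue_pot above 1 N and value of joint yellow_lid above 0.15 rad) or (contact force between the fingers and blue_pot above 1 N and value of joint red_lid above 0.15 rad)).
It also fails if it takes over 54 s, if anything falls off the work surface, if the arm or the gripper's body presses on something with over 40 N, if the wrist force passes 120 N, or if a joint passes its speed limit or range.

ROBOT

A 7-joint arm with a two-finger parallel gripper is mounted at the origin on the work surface. World frame = base frame: x ahead of the robot, y to its left, z up, the work surface at z = 0. Lengths are in mm, angles in rad, forces in N, time in s.
With the tool pointing down it reaches from about 425 to 875 mm from the base axis. Payload 8.4 kg.
Tool frame: the origin (TCP) lies at the very end of the fingers, on their centre line; the grasp point (between the pads) lies 19 mm behind it; y points along the fingers, x is the direction in which the jaws open and shut, and the axes are right-handed (so a half turn about y gives the same grasp; the last joint's range is limited). The gripper opens to 87 mm and grips with 3 to 60 N. Pads are 19 mm wide; open, the fingers measure 117 mm over their backs; the gripper's body (75 mm by 190 mm) begins 51 mm behind the grasp point.
Start: joints at [-1.24, 0.333, 0.04, 1.465, -0.013, 1.343, -0.059], TCP at [270.845, 590.852, 222.546] pointing down, gripper open.
Joint ranges: [-2.58, 2.58], [-0.38, 2.09], [-1.3, 1.39], [0.25, 2.4], [-1.5, 4.64], [0.08, 2.09], [-2.65, 2.65]. Speed limits (rad/s): [2.22, 2.22, 2.79, 2.79, 3.14, 3.14, 3.14].

INTERFACE

Orientations are given as a 3x3 rotation matrix whose columns are the frame's x, y, z axes.
In Python, from station import ctrl gives the robot as it stands.
- The arm moves only by the tool arm_command, never from a script. Its argument "motion" is a list of rows, each an object with "travel": the shift along the world's x, y, z in mm, a list of three; "turn": the turn, a rotation vector about the world's x, y, z in degrees, a list of three; "claw": the gripper's target within -1 to 1 (fully open at 1, half-way at 0, shut at -1). A call has exactly 10 rows; each row shifts and turns the commanded pose from where the row before left it; what a row does not reach is not made up. A row lasts 1/12 s, in which the tool goes at most 41.7 mm and 7.16 degrees, less where a joint would pass 70% of its speed; a pose out of reach is approached as far as the arm can. A call is refused whole if a number of a shift passes 41.7 or a number of a turn 7.16, either way. A call with a gripper value outside its range is refused whole. The fingers move at their own pace and stop on an object; "newtons" is the grip in N (left out, the last holds). Time passes only in rows, so rows that do not move let the fingers close, or fill a call up. It gives the time, the measured TCP pose, the force and the opening at its end, in the units of the state.
- ctrl.observe(): the state, without advancing time (a new reading comes with each control period).
- ctrl.read_camera(name): name is "side" or "top"; returns the picture (480x640x3 uint8, red, green, blue); there is no depth.
- ctrl.calibration(name): a dict with "fov_y" (degrees; the focal length in pixels is half the picture's height over the tangent of half this angle, whatever the lens; pixels are square), "cx", "cy" (the principal point, pixels), "R" (3x3) and "t" (3): a world point X has camera coordinates R X + t. Camera axes: x right, y down, z forward; pixel columns grow to the right and rows downward; lengths in mm; the calibration is good to about 2 mm. A picture is of the moment at which its call begins. calibration takes no time and is no camera call.
- ctrl.job_done(): hands the job in, once; it reports no verdict.
Trained networks look in the newest picture that a camera, given by its name, has taken for a name from the list of things; names that differ only in an ending like _2 or _b are one class to them, and where a whole thing is asked for, a point or a joint stands for the part that bears it (a point fixed in the world has none). Each returns a list of dicts, best first, with "conf" (0 to 1); they miss things now and then, are a little off and sometimes report something else, mostly with a low value. They report only what shows in the picture. A call takes as long as a camera call. They do not tell look-alikes from the thing itself.
- ctrl.boxes_of(label, camera): "pixel" ([row, column] in pixels, amid what is visible of it).
- ctrl.place_of(label, camera): "pixel" ([row, column] in pixels: a listed point, or the origin of a listed thing).
The state is a dict: "clock": time; "joints": joint angles; "qvel": joint speeds; "joint_efforts": joint torques, N m; "tcp_pos": TCP position; "eef_rot": TCP orientation; "wrist_force": force on the tool from outside, world axes, zero at the start; "wrist_torque": the same for the moment, N m; "width": finger opening in mm.
Only numpy, scipy, OpenCV 4.12 (cv2) and the standard library are available. Lean on these libraries where they do the work, as an engineer would, in place of code of your own. Each camera call takes 0.05 s, during which the arm holds its last target. There are 200 camera calls.

## Working session

There is one attempt and no reset: what is moved stays moved. The work goes in short steps, Python scripts to look and compute and a tool call to move; the robot and the scene stay as the last step left them, time stands still between calls to the robot, and variables do not carry over. Pictures are saved under pics/ and viewed, about 8 in all and at most 12, crops included, and the job is handed in when it is done.

Besides the shell and the picture viewer there is one more tool, called by a JSON object that holds its "api" and its "payload", one argument or row to a line. arm_command: Moves the arm, as the interface text tells. Its arguments: {"type":"object","properties":{"motion":{"type":"array"},"newtons":{"type":"number"}},"required":["motion"]}

```bash
mkdir -p pics
cat > h.py <<'E'
from station import ctrl
import numpy as np, cv2
def cal(n):
    c=ctrl.calibration(n); f=240/np.tan(np.radians(c['fov_y'])/2); return f,c['cx'],c['cy'],np.array(c['R']),np.array(c['t']).ravel()
def proj(n,X):
    f,cx,cy,R,t=cal(n); p=R@np.array(X,float)+t; return np.array([cy+f*p[1]/p[2],cx+f*p[0]/p[2]])
def ray(n,px):
    f,cx,cy,R,t=cal(n); d=R.T@np.array([(px[1]-cx)/f,(px[0]-cy)/f,1]); return -R.T@t,d
def at_z(n,px,z):
    o,d=ray(n,px); return o+d*(z-o[2])/d[2]
E
python3 - <<'E'
from h import *
for c in("top","side"):
    cv2.imwrite(f"pics/{c}0.png",ctrl.read_camera(c)[:,:,::-1])
    o,d=ray(c,(240,320));print(c,o.round(),d.round(2))
    for l in["yellow","red","blue","green"]:
        for s in("_pot","_edge"):
            for r in ctrl.place_of(l+s,c)[:4]:
                print(c,l+s,np.round(r['pixel']),round(r['conf'],2),at_z(c,r['pixel'],0 if s=='_pot' else 90).round())
    for l in("paint_bottle","water_cup"):
        for r in ctrl.place_of(l,c)[:2]: print(c,l,np.round(r['pixel']),round(r['conf'],2),at_z(c,r['pixel'],0).round())
s=ctrl.observe();print(s)
E
```

```text
top [ 405.   -3. 1310.] [ 0.1  -0.   -0.99]
top yellow_pot [251. 202.] 0.91 [511. 244.   0.]
top yellow_pot [275. 278.] 0.68 [462.  80.   0.]
top yellow_edge [253. 193.] 0.71 [498. 245.  90.]
top red_pot [210. 420.] 0.9 [ 609. -223.    0.]
top red_pot [265. 426.] 0.78 [ 492. -235.    0.]
top red_pot [323. 451.] 0.71 [ 370. -288.    0.]
top red_edge [308. 462.] 0.91 [ 403. -291.   90.]
top red_edge [212. 412.] 0.7 [ 591. -191.   90.]
top red_edge [273. 437.] 0.59 [ 470. -241.   90.]
top blue_pot [240. 362.] 0.89 [542. -99.   0.]
top blue_pot [194. 309.] 0.87 [638.  19.   0.]
top blue_pot [303. 370.] 0.68 [ 408. -118.    0.]
top blue_edge [318. 378.] 0.94 [ 379. -126.   90.]
top blue_edge [173. 295.] 0.92 [664.  46.  90.]
top blue_edge [241. 361.] 0.85 [531. -90.  90.]
top blue_edge [272. 434.] 0.74 [ 472. -235.   90.]
top green_pot [275. 277.] 0.97 [463.  83.   0.]
top green_pot [238. 362.] 0.2 [547. -98.   0.]
top green_edge [278. 274.] 0.78 [452.  81.  90.]
top paint_bottle [160. 254.] 0.7 [711. 140.   0.]
top water_cup [164. 369.] 0.88 [ 708. -111.    0.]
side [368. 706. 720.] [ 0.
[... 1170 characters left out ...]
4329999, -0.05848007]), 'qvel': array([ 0.00228731, -0.00043342, -0.00176162, -0.00011889, -0.00091195,
       -0.00023609,  0.00044345]), 'joint_efforts': array([-9.97089155e-04, -6.56123543e+01,  1.33167744e+00, -4.04048467e+01,
       -6.03176840e-02,  3.53209348e-02,  3.04834703e-05]), 'tcp_pos': array([270.85618906, 590.84733601, 222.53666067]), 'eef_rot': array([[ 4.16694037e-01,  2.69966309e-06, -9.09046797e-01],
       [ 9.09046796e-01, -6.14926310e-05,  4.16694036e-01],
       [-5.47747457e-05, -9.99999998e-01, -2.80777327e-05]]), 'wrist_force': array([ 0.79630431, -0.11407756,  0.72674536]), 'wrist_torque': array([ 0.02375394, -0.03710117, -0.02160241]), 'width': 87.19991612509925}
```

Run:
```python
import cv2
t=cv2.imread("pics/top0.png")[130:360,170:500];s=cv2.imread("pics/side0.png")[130:430,180:480]
cv2.imwrite("pics/t1.png",cv2.resize(t,None,fx=2.4,fy=2.4,interpolation=2));cv2.imwrite("pics/s1.png",cv2.resize(s,None,fx=2,fy=2,interpolation=2))
```

```text
(no output)
```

View pics/t1.png

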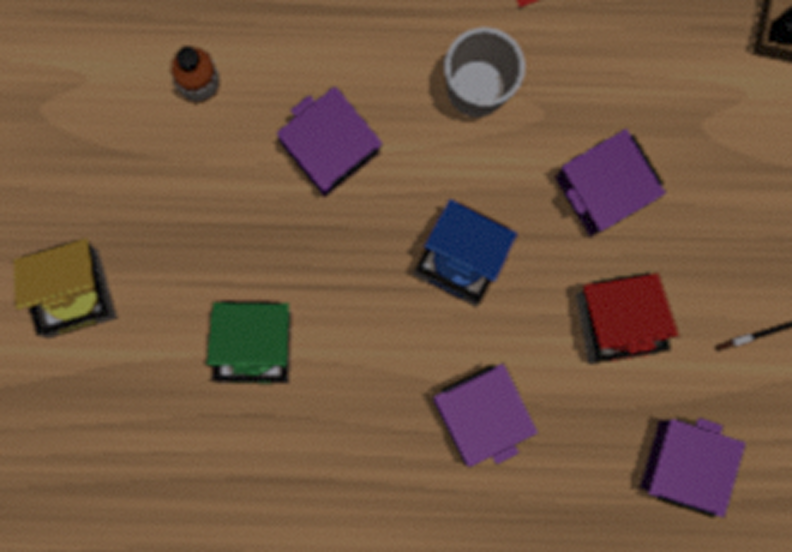

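View pics/s1.png

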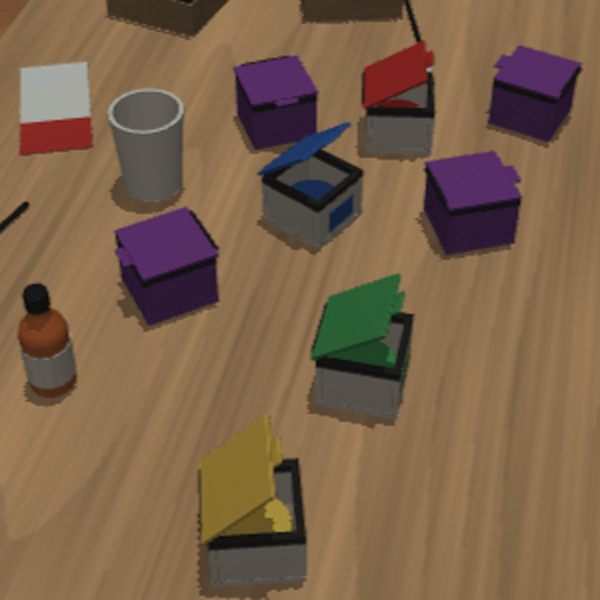

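The top crop shows the yellow (pixel 251,202), red (265,426) and blue (240,362) pots with half-open lids and white bodies. Green is at (275,278), the bottle at (160,254) and the cup at (164,369). The four all-purple pots, at about (194,309), (210,420), (303,370) and (323,451), are the look-alikes to leave alone.

The side crop confirms this. Positions agree between the cameras: yellow about (508,246), red (493,-230), blue (545,-95). I'll press about 5 mm in front of each pot's centre with the fingers closed.

{"api": "arm_command", "payload": {
  "motion": [
    {"travel": [20, -30, 0], "turn": [0, 0, 0], "claw": -1},
    {"travel": [22, -33, 0], "turn": [0, 0, 0], "claw": -1},
    {"travel": [22, -33, 0], "turn": [0, 0, 0], "claw": -1},
    {"travel": [22, -33, 0], "turn": [0, 0, 0], "claw": -1},
    {"travel": [22, -33, 0], "turn": [0, 0, 0], "claw": -1},
    {"travel": [22, -33, 0], "turn": [0, 0, 0], "claw": -1},
    {"travel": [22, -33, 0], "turn": [0, 0, 0], "claw": -1},
    {"travel": [22, -33, 0], "turn": [0, 0, 0], "claw": -1},
    {"travel": [22, -33, 0], "turn": [0, 0, 0], "claw": -1},
    {"travel": [20, -30, 0], "turn": [0, 0, 0], "claw": -1}
  ],
  "newtons": 10
}}

```text
clock: 1.93
tcp_pos: [488.0, 264.4, 222.9]
eef_rot: [[0.418, 0.001, -0.909], [0.909, 0.0, 0.418], [0.0, -1.0, -0.0]]
wrist_force: [1.3, -0.7, 0.2]
width: 28.7
```

{"api": "arm_command", "payload": {
  "motion": [
    {"travel": [8, -11, -20], "turn": [0, 0, 0], "claw": -1},
    {"travel": [8, -11, -25], "turn": [0, 0, 0], "claw": -1},
    {"travel": [0, 0, -25], "turn": [0, 0, 0], "claw": -1},
    {"travel": [0, 0, -20], "turn": [0, 0, 0], "claw": -1},
    {"travel": [0, 0, -10], "turn": [0, 0, 0], "claw": -1},
    {"travel": [0, 0, -6], "turn": [0, 0, 0], "claw": -1},
    {"travel": [0, 0, -3], "turn": [0, 0, 0], "claw": -1},
    {"travel": [0, 0, 0], "turn": [0, 0, 0], "claw": -1},
    {"travel": [0, 0, 0], "turn": [0, 0, 0], "claw": -1},
    {"travel": [0, 0, 0], "turn": [0, 0, 0], "claw": -1}
  ]
}}

```text
clock: 2.77
tcp_pos: [503.4, 245.3, 114.7]
eef_rot: [[0.417, 0.001, -0.909], [0.909, 0.001, 0.417], [0.001, -1.0, -0.001]]
wrist_force: [-0.4, -0.7, 0.2]
width: 0.2
```

Run:
```python
from h import *
s=ctrl.observe();print(s['tcp_pos'],s['wrist_force'],s['width'])
p=proj("side",s['tcp_pos']);q=proj("top",s['tcp_pos']);print(p,q)
a=ctrl.read_camera("side")[250:430,220:420,::-1];b=ctrl.read_camera("top")[180:320,140:300,::-1]
a=cv2.resize(a,(400,360));b=cv2.resize(b,(400,350));cv2.imwrite("pics/y1.png",np.hstack([a[:350],b]))
```

```text
[503.41394247 245.32015316 114.67319527] [-0.43104085 -0.74386601  0.18387286] 0.24911518473286806
[347.390122   310.26959148] [249.4570106  189.87177993]
```

View pics/y1.png

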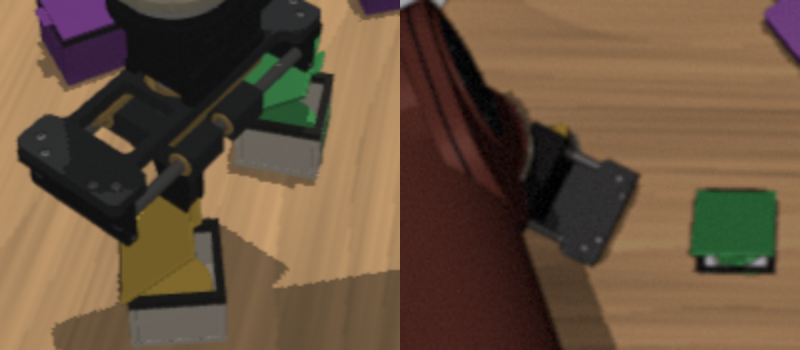

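The side view shows the closed fingertips right above the yellow lid, and the gripper is clear of green. I'll descend slowly.

{"api": "arm_command", "payload": {
  "motion": [
    {"travel": [0, 0, -5], "turn": [0, 0, 0], "claw": -1},
    {"travel": [0, 0, -5], "turn": [0, 0, 0], "claw": -1},
    {"travel": [0, 0, -4], "turn": [0, 0, 0], "claw": -1},
    {"travel": [0, 0, -4], "turn": [0, 0, 0], "claw": -1},
    {"travel": [0, 0, -4], "turn": [0, 0, 0], "claw": -1},
    {"travel": [0, 0, -4], "turn": [0, 0, 0], "claw": -1},
    {"travel": [0, 0, -4], "turn": [0, 0, 0], "claw": -1},
    {"travel": [0, 0, -4], "turn": [0, 0, 0], "claw": -1},
    {"travel": [0, 0, -4], "turn": [0, 0, 0], "claw": -1},
    {"travel": [0, 0, -4], "turn": [0, 0, 0], "claw": -1}
  ]
}}

```text
clock: 3.7
tcp_pos: [502.8, 244.8, 71.1]
eef_rot: [[0.417, -0.0, -0.909], [0.909, -0.0, 0.417], [-0.0, -1.0, 0.0]]
wrist_force: [-0.1, 0.0, 1.1]
width: 0.6
```

{"api": "arm_command", "payload": {
  "motion": [
    {"travel": [0, 0, -4], "turn": [0, 0, 0], "claw": -1},
    {"travel": [0, 0, -4], "turn": [0, 0, 0], "claw": -1},
    {"travel": [0, 0, -3], "turn": [0, 0, 0], "claw": -1},
    {"travel": [0, 0, -2], "turn": [0, 0, 0], "claw": -1},
    {"travel": [0, 0, -2], "turn": [0, 0, 0], "claw": -1},
    {"travel": [0, 0, -2], "turn": [0, 0, 0], "claw": -1},
    {"travel": [0, 0, 0], "turn": [0, 0, 0], "claw": -1},
    {"travel": [0, 0, 0], "turn": [0, 0, 0], "claw": -1},
    {"travel": [0, 0, 0], "turn": [0, 0, 0], "claw": -1},
    {"travel": [0, 0, 0], "turn": [0, 0, 0], "claw": -1}
  ]
}}

```text
clock: 4.53
tcp_pos: [502.9, 244.9, 54.7]
eef_rot: [[0.417, 0.0, -0.909], [0.909, 0.0, 0.417], [0.0, -1.0, -0.0]]
wrist_force: [-0.3, -0.4, 0.1]
width: 0.6
```

{"api": "arm_command", "payload": {
  "motion": [
    {"travel": [0, 0, -1], "turn": [0, 0, 0], "claw": -1},
    {"travel": [0, 0, -1], "turn": [0, 0, 0], "claw": -1},
    {"travel": [0, 0, -0.5], "turn": [0, 0, 0], "claw": -1},
    {"travel": [0, 0, 0], "turn": [0, 0, 0], "claw": -1},
    {"travel": [0, 0, 0], "turn": [0, 0, 0], "claw": -1},
    {"travel": [0, 0, 0], "turn": [0, 0, 0], "claw": -1},
    {"travel": [0, 0, 0], "turn": [0, 0, 0], "claw": -1},
    {"travel": [0, 0, 0], "turn": [0, 0, 0], "claw": -1},
    {"travel": [0, 0, 0], "turn": [0, 0, 0], "claw": -1},
    {"travel": [0, 0, 0], "turn": [0, 0, 0], "claw": -1}
  ]
}}

```text
clock: 5.37
tcp_pos: [503.0, 244.9, 52.1]
eef_rot: [[0.417, 0.0, -0.909], [0.909, 0.0, 0.417], [0.0, -1.0, -0.0]]
wrist_force: [-0.8, -0.0, 3.6]
width: 0.4
```

3.6 N at 2.9 mm below the shut height fits a shut lid sinking on its rim. I'll lift off and check.

{"api": "arm_command", "payload": {
  "motion": [
    {"travel": [0, 0, 5], "turn": [0, 0, 0], "claw": -1},
    {"travel": [0, 0, 15], "turn": [0, 0, 0], "claw": -1},
    {"travel": [0, 0, 25], "turn": [0, 0, 0], "claw": -1},
    {"travel": [0, 0, 30], "turn": [0, 0, 0], "claw": -1},
    {"travel": [0, 0, 25], "turn": [0, 0, 0], "claw": -1},
    {"travel": [0, -20, 10], "turn": [0, 0, 0], "claw": -1},
    {"travel": [0, -40, 0], "turn": [0, 0, 0], "claw": -1},
    {"travel": [0, -40, 0], "turn": [0, 0, 0], "claw": -1},
    {"travel": [0, -40, 0], "turn": [0, 0, 0], "claw": -1},
    {"travel": [0, -40, 0], "turn": [0, 0, 0], "claw": -1}
  ]
}}

```text
clock: 6.2
tcp_pos: [502.2, 63.1, 162.1]
eef_rot: [[0.416, -0.0, -0.909], [0.909, 0.0, 0.416], [0.0, -1.0, 0.0]]
wrist_force: [1.8, -1.2, 1.1]
width: 0.4
```

Run:
```python
from h import *
a=ctrl.read_camera("side")[130:430,180:480,::-1];b=ctrl.read_camera("top")[130:360,120:500,::-1]
cv2.imwrite("pics/y2.png",np.hstack([cv2.resize(a,(400,400)),cv2.resize(b,(400,400))]))
for c in("top","side"):
    for r in ctrl.place_of("yellow_pot",c)[:2]: print(c,r,at_z(c,r['pixel'],0))
```

```text
top {'pixel': [249.1, 202.0], 'conf': 0.57} [514.25104474 243.30671322   0.        ]
side {'pixel': [401.3, 308.3], 'conf': 0.61} [507.85867234 249.44388647   0.        ]
```

View pics/y2.png

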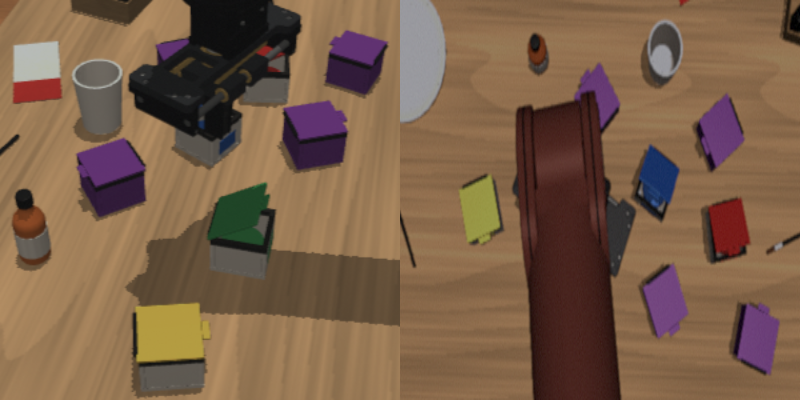

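Yellow is shut and has not moved, and green is untouched. Red is next, at (488,-231).

{"api": "arm_command", "payload": {
  "motion": [
    {"travel": [-2, -30, 0], "turn": [0, 0, 0], "claw": -1},
    {"travel": [-2, -40, 0], "turn": [0, 0, 0], "claw": -1},
    {"travel": [-2, -40, 0], "turn": [0, 0, 0], "claw": -1},
    {"travel": [-2, -40, 0], "turn": [0, 0, 0], "claw": -1},
    {"travel": [-2, -40, 0], "turn": [0, 0, 0], "claw": -1},
    {"travel": [-2, -40, 0], "turn": [0, 0, 0], "claw": -1},
    {"travel": [-2, -40, 0], "turn": [0, 0, 0], "claw": -1},
    {"travel": [0, -22, 0], "turn": [0, 0, 0], "claw": -1},
    {"travel": [0, 0, -20], "turn": [0, 0, 0], "claw": -1},
    {"travel": [0, 0, -20], "turn": [0, 0, 0], "claw": -1}
  ]
}}

```text
clock: 7.23
tcp_pos: [490.2, -227.7, 122.2]
eef_rot: [[0.417, 0.002, -0.909], [0.909, -0.001, 0.417], [0.0, -1.0, -0.002]]
wrist_force: [0.4, 1.3, -0.4]
width: 0.5
```

Run:
```python
from h import *
s=ctrl.observe();print(s['tcp_pos'])
a=ctrl.read_camera("side")[130:280,300:480,::-1];b=ctrl.read_camera("top")[200:340,350:500,::-1]
cv2.imwrite("pics/r1.png",np.hstack([cv2.resize(a,(400,400)),cv2.resize(b,(400,400))]))
```

```text
[ 490.16448897 -227.70593575  122.20875776]
```

View pics/r1.png

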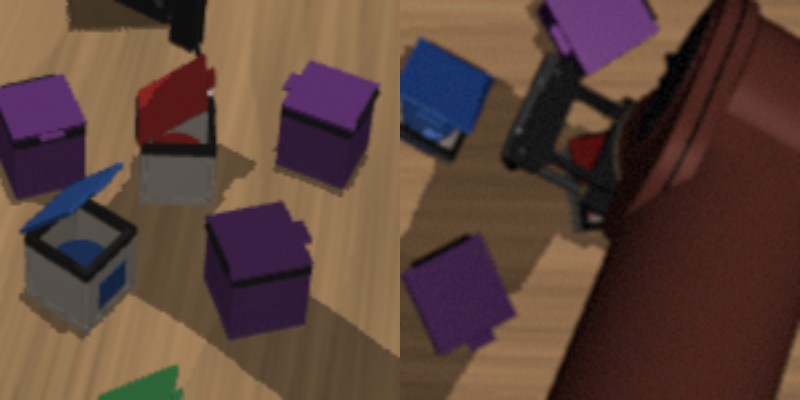

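The fingertips are above the red lid, the other pots stand clear, and red is untouched. Descending.

{"api": "arm_command", "payload": {
  "motion": [
    {"travel": [-2, -3, -5], "turn": [0, 0, 0], "claw": -1},
    {"travel": [0, 0, -6], "turn": [0, 0, 0], "claw": -1},
    {"travel": [0, 0, -5], "turn": [0, 0, 0], "claw": -1},
    {"travel": [0, 0, -4], "turn": [0, 0, 0], "claw": -1},
    {"travel": [0, 0, -4], "turn": [0, 0, 0], "claw": -1},
    {"travel": [0, 0, -4], "turn": [0, 0, 0], "claw": -1},
    {"travel": [0, 0, -4], "turn": [0, 0, 0], "claw": -1},
    {"travel": [0, 0, -4], "turn": [0, 0, 0], "claw": -1},
    {"travel": [0, 0, -4], "turn": [0, 0, 0], "claw": -1},
    {"travel": [0, 0, -4], "turn": [0, 0, 0], "claw": -1}
  ]
}}

```text
clock: 8.17
tcp_pos: [486.9, -230.1, 77.7]
eef_rot: [[0.417, 0.0, -0.909], [0.909, -0.0, 0.417], [0.0, -1.0, -0.0]]
wrist_force: [0.5, -0.8, -0.3]
width: 0.4
```

{"api": "arm_command", "payload": {
  "motion": [
    {"travel": [0, 0, -4], "turn": [0, 0, 0], "claw": -1},
    {"travel": [0, 0, -4], "turn": [0, 0, 0], "claw": -1},
    {"travel": [0, 0, -4], "turn": [0, 0, 0], "claw": -1},
    {"travel": [0, 0, -3], "turn": [0, 0, 0], "claw": -1},
    {"travel": [0, 0, -3], "turn": [0, 0, 0], "claw": -1},
    {"travel": [0, 0, -2], "turn": [0, 0, 0], "claw": -1},
    {"travel": [0, 0, -2], "turn": [0, 0, 0], "claw": -1},
    {"travel": [0, 0, 0], "turn": [0, 0, 0], "claw": -1},
    {"travel": [0, 0, 0], "turn": [0, 0, 0], "claw": -1},
    {"travel": [0, 0, 0], "turn": [0, 0, 0], "claw": -1}
  ]
}}

```text
clock: 9.0
tcp_pos: [487.0, -230.2, 56.2]
eef_rot: [[0.417, 0.0, -0.909], [0.909, -0.0, 0.417], [0.0, -1.0, -0.0]]
wrist_force: [0.1, 0.7, 0.3]
width: 0.4
```

{"api": "arm_command", "payload": {
  "motion": [
    {"travel": [0, 0, -2], "turn": [0, 0, 0], "claw": -1},
    {"travel": [0, 0, -1], "turn": [0, 0, 0], "claw": -1},
    {"travel": [0, 0, -1], "turn": [0, 0, 0], "claw": -1},
    {"travel": [0, 0, 0], "turn": [0, 0, 0], "claw": -1},
    {"travel": [0, 0, 0], "turn": [0, 0, 0], "claw": -1},
    {"travel": [0, 0, 0], "turn": [0, 0, 0], "claw": -1},
    {"travel": [0, 0, 0], "turn": [0, 0, 0], "claw": -1},
    {"travel": [0, 0, 0], "turn": [0, 0, 0], "claw": -1},
    {"travel": [0, 0, 0], "turn": [0, 0, 0], "claw": -1},
    {"travel": [0, 0, 0], "turn": [0, 0, 0], "claw": -1}
  ]
}}

```text
clock: 9.83
tcp_pos: [487.2, -230.2, 52.2]
eef_rot: [[0.417, 0.001, -0.909], [0.909, -0.0, 0.417], [0.0, -1.0, -0.001]]
wrist_force: [1.8, -1.2, 4.5]
width: 0.1
```

4.5 N at 52.2 mm means it is shut. I'll lift and move above blue at (541,-93).

{"api": "arm_command", "payload": {
  "motion": [
    {"travel": [0, 0, 5], "turn": [0, 0, 0], "claw": -1},
    {"travel": [0, 0, 15], "turn": [0, 0, 0], "claw": -1},
    {"travel": [0, 0, 25], "turn": [0, 0, 0], "claw": -1},
    {"travel": [0, 0, 30], "turn": [0, 0, 0], "claw": -1},
    {"travel": [0, 0, 25], "turn": [0, 0, 0], "claw": -1},
    {"travel": [10, 25, 5], "turn": [0, 0, 0], "claw": -1},
    {"travel": [12, 31, 0], "turn": [0, 0, 0], "claw": -1},
    {"travel": [12, 31, 0], "turn": [0, 0, 0], "claw": -1},
    {"travel": [12, 30, 0], "turn": [0, 0, 0], "claw": -1},
    {"travel": [8, 20, 0], "turn": [0, 0, 0], "claw": -1}
  ]
}}

```text
clock: 10.67
tcp_pos: [541.0, -89.5, 156.8]
eef_rot: [[0.414, -0.001, -0.91], [0.91, 0.001, 0.414], [0.0, -1.0, 0.002]]
wrist_force: [1.0, 0.9, 0.4]
width: 0.5
```

Run:
```python
from h import *
a=ctrl.read_camera("side")[130:280,270:480,::-1];b=ctrl.read_camera("top")[200:340,350:500,::-1]
cv2.imwrite("pics/r2.png",np.hstack([cv2.resize(a,(480,343)),cv2.resize(b,(320,343))]))
```

```text
(no output)
```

View pics/r2.png

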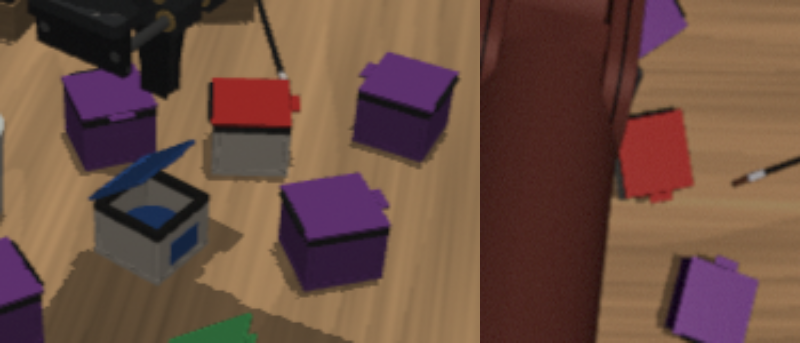

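Red is shut. Now down onto blue.

{"api": "arm_command", "payload": {
  "motion": [
    {"travel": [0, -2, -12], "turn": [0, 0, 0], "claw": -1},
    {"travel": [0, 0, -18], "turn": [0, 0, 0], "claw": -1},
    {"travel": [0, 0, -14], "turn": [0, 0, 0], "claw": -1},
    {"travel": [0, 0, -8], "turn": [0, 0, 0], "claw": -1},
    {"travel": [0, 0, -5], "turn": [0, 0, 0], "claw": -1},
    {"travel": [0, 0, -4], "turn": [0, 0, 0], "claw": -1},
    {"travel": [0, 0, -4], "turn": [0, 0, 0], "claw": -1},
    {"travel": [0, 0, -4], "turn": [0, 0, 0], "claw": -1},
    {"travel": [0, 0, -4], "turn": [0, 0, 0], "claw": -1},
    {"travel": [0, 0, -4], "turn": [0, 0, 0], "claw": -1}
  ]
}}

```text
clock: 11.6
tcp_pos: [541.1, -95.2, 80.0]
eef_rot: [[0.417, 0.001, -0.909], [0.909, -0.0, 0.417], [0.0, -1.0, -0.001]]
wrist_force: [0.3, -0.9, 0.5]
width: 0.6
```

{"api": "arm_command", "payload": {
  "motion": [
    {"travel": [0, 0, -4], "turn": [0, 0, 0], "claw": -1},
    {"travel": [0, 0, -4], "turn": [0, 0, 0], "claw": -1},
    {"travel": [0, 0, -4], "turn": [0, 0, 0], "claw": -1},
    {"travel": [0, 0, -4], "turn": [0, 0, 0], "claw": -1},
    {"travel": [0, 0, -3], "turn": [0, 0, 0], "claw": -1},
    {"travel": [0, 0, -2], "turn": [0, 0, 0], "claw": -1},
    {"travel": [0, 0, 0], "turn": [0, 0, 0], "claw": -1},
    {"travel": [0, 0, 0], "turn": [0, 0, 0], "claw": -1},
    {"travel": [0, 0, 0], "turn": [0, 0, 0], "claw": -1},
    {"travel": [0, 0, 0], "turn": [0, 0, 0], "claw": -1}
  ]
}}

```text
clock: 12.43
tcp_pos: [541.0, -95.2, 59.2]
eef_rot: [[0.417, 0.0, -0.909], [0.909, -0.0, 0.417], [0.0, -1.0, -0.0]]
wrist_force: [0.7, 0.5, 0.1]
width: 0.3
```

{"api": "arm_command", "payload": {
  "motion": [
    {"travel": [0, 0, -2], "turn": [0, 0, 0], "claw": -1},
    {"travel": [0, 0, -2], "turn": [0, 0, 0], "claw": -1},
    {"travel": [0, 0, -1], "turn": [0, 0, 0], "claw": -1},
    {"travel": [0, 0, -1], "turn": [0, 0, 0], "claw": -1},
    {"travel": [0, 0, -1], "turn": [0, 0, 0], "claw": -1},
    {"travel": [0, 0, 0], "turn": [0, 0, 0], "claw": -1},
    {"travel": [0, 0, 0], "turn": [0, 0, 0], "claw": -1},
    {"travel": [0, 0, 0], "turn": [0, 0, 0], "claw": -1},
    {"travel": [0, 0, 0], "turn": [0, 0, 0], "claw": -1},
    {"travel": [0, 0, 0], "turn": [0, 0, 0], "claw": -1}
  ]
}}

```text
clock: 13.27
tcp_pos: [540.9, -95.1, 52.1]
eef_rot: [[0.417, 0.0, -0.909], [0.909, 0.0, 0.417], [0.0, -1.0, -0.0]]
wrist_force: [-0.7, 0.3, 4.1]
width: 0.3
```

{"api": "arm_command", "payload": {
  "motion": [
    {"travel": [0, 0, 5], "turn": [0, 0, 0], "claw": -1},
    {"travel": [0, 0, 15], "turn": [0, 0, 0], "claw": -1},
    {"travel": [0, 0, 25], "turn": [0, 0, 0], "claw": -1},
    {"travel": [0, 0, 30], "turn": [0, 0, 0], "claw": -1},
    {"travel": [0, 0, 30], "turn": [0, 0, 0], "claw": -1},
    {"travel": [0, -20, 25], "turn": [0, 0, 0], "claw": -1},
    {"travel": [0, -40, 10], "turn": [0, 0, 0], "claw": -1},
    {"travel": [0, -40, 0], "turn": [0, 0, 0], "claw": -1},
    {"travel": [0, -40, 0], "turn": [0, 0, 0], "claw": -1},
    {"travel": [0, -30, 0], "turn": [0, 0, 0], "claw": -1}
  ]
}}

```text
clock: 14.1
tcp_pos: [540.0, -268.7, 192.7]
eef_rot: [[0.418, 0.001, -0.908], [0.908, -0.001, 0.418], [-0.001, -1.0, -0.001]]
wrist_force: [-0.4, -0.1, -0.8]
width: 0.4
```

Run:
```python
from h import *
a=ctrl.read_camera("side")[130:430,180:480,::-1];b=ctrl.read_camera("top")[130:360,120:500,::-1]
cv2.imwrite("pics/b2.png",np.hstack([cv2.resize(a,(400,400)),cv2.resize(b,(400,400))]))
for l in["yellow_pot","red_pot","blue_pot","green_pot","green_edge","paint_bottle","water_cup"]:
    for r in ctrl.place_of(l,"side")[:3]: print(l,np.round(r['pixel']),round(r['conf'],2),at_z("side",r['pixel'],90 if 'edge' in l else 0).round())
```

```text
yellow_pot [402. 308.] 0.87 [507. 250.   0.]
red_pot [191. 320.] 0.9 [ 610. -224.    0.]
red_pot [188. 443.] 0.74 [ 374. -290.    0.]
red_pot [194. 380.] 0.71 [ 493. -242.    0.]
blue_pot [237. 338.] 0.75 [544. -96.   0.]
blue_pot [241. 413.] 0.7 [ 410. -118.    0.]
green_pot [318. 362.] 0.83 [464.  83.   0.]
green_edge [282. 377.] 0.6 [444.  88.  90.]
paint_bottle [319. 206.] 0.98 [703. 142.   0.]
water_cup [220. 255.] 0.58 [ 707. -108.    0.]
```

View pics/b2.png

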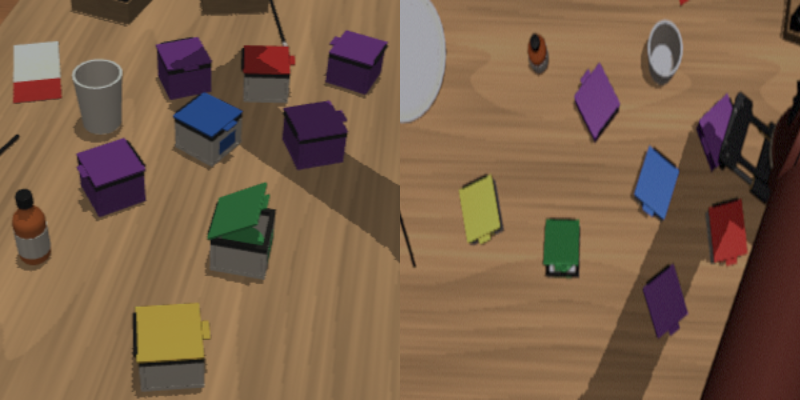

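Yellow, red and blue are shut and green is still half open. Nothing has visibly shifted and the robot is clear, so I'm handing in.

```bash
python3 -c "
from station import ctrl
print(abs(ctrl.observe()['qvel']).max(),ctrl.observe()['wrist_force']);print(ctrl.job_done())"
```

```text
0.004467778175977964 [0.01335792 0.35276014 0.49587009]
the job is handed in; nothing more can be done
None
```

I tapped the yellow, red and blue lids shut in that order with closed fingertips, then handed the job in at about 14.5 s of the 54 s limit. The hand-in gave no verdict.

- **Lids:** The wrist read about 3.6 N (yellow), 4.5 N (red) and 4.1 N (blue), with the fingertips 3 mm below shut-lid height. The final pictures show all three lids flat and green still half open.
- **Positions:** In the last side picture the yellow, blue and green pots, the bottle and the cup were within about 6 mm of where they started.
- **Disagreements:** The network placed the red pot about 16 mm further back in y than at the start, at a confidence of only 0.71. I took this as detector error, because the pictures show no shift and it was pressed straight down. The green lid's edge also read about 7 mm off, at a confidence of 0.6, though nothing touched it.
- **Robot:** It was clear of everything and at rest when I handed in.

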